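# Set and lock the purge gas, then hold the burner bay gate ajar

### The job

Air the burner bay: turn the regulator knob until its white pointer is on the green mark, then slide the yellow lock fully home round the knob. Then take the red handle of the gate's sagging bolt, lift the bolt over the bent keeper while drawing it fully back, and pull the sprung gate ajar, so that its free edge is about 8 cm open. Finish still gripping the red handle and holding the gate steady there, without shoving the other things on the bench about.

Things in the scene. Friction and masses are not known exactly. Their poses are not given: they have to be found in the camera images.
- knob_grip (a point): black regulator knob on top of the blue regulator block (block 100 x 230 mm, 50 mm high): a 44 mm skirt under an upright grip bar 40 mm long, 14 mm thick and 38 mm tall. Point on the turning axis (vertical), 90 mm above the table, 16 mm below the bar's top and 22 mm above its foot. Its own x axis runs along the bar; the white pointer is at the bar's -x end
- knob (a joint): angle of the regulator knob (rad), 0 to 2.0, growing clockwise seen from above; stays where it is left (0.06 N m of friction); at 0 its x axis is that of the block
- mark_tip (a point): green set-point mark on the white dial plate, 40 mm from the knob's axis and 56 mm above the table; its own x axis points from the mark towards the knob's axis. The knob is on the mark when its white pointer points at the green mark. The mark cannot be touched or moved
- mark (a joint): angle of the green mark about the knob's axis (rad), same zero and direction as knob: the knob is on the mark when both values are equal
- lock_tab (a point): orange tab of the yellow forked slide lock on the regulator: tab 16 mm thick (along its own x), 24 mm long (along its own y), 36 mm tall; point 86 mm above the table, 16 mm below the tab's top. The lock slides along its own +y axis, towards the knob; its fork then straddles the knob's skirt, and the tab stops 58 mm from the knob's axis
- lock (a joint): travel of the slide lock (m): 0 = drawn back, 0.050 = fully home round the knob's skirt; about 1.5 N of friction
- bolt_grip (a point): centre of the red upright handle of the barrel bolt, on the front of the gate: round, 18 mm diameter, gripped over 44 mm of height with a 24 mm cap on top; the point is 212 mm above the table when the bolt sags, 24 mm below the cap's top and 52 mm above the gate's top edge (nothing but the handle stands higher than 172 mm here). Its own +y axis points along the bolt to the keeper; own +x points away from the robot, into the bay
- bolt (a joint): how far the bolt is drawn back (m), along the handle's own -y: 0 = shot into the keeper, 0.050 = fully drawn; it is clear of the keeper from 0.036. About 1 N of friction; stays where it is left
- bolt_lift (a joint): how far the loose bolt is lifted straight up in its oversize straps (m): 0 = sagging on its straps, at most 0.022. It falls back by its own weight (220 g). The bolt's drooping toe hooks behind the keeper's bent-up lip: it must be lifted more than 0.009 (0.015 is comfortable) while it is drawn, through the first 0.025 of its travel
- gate (a joint): opening angle of the gate (rad): 0 = shut, grows as the free edge swings towards the robot, counter-clockwise seen from above, at most 1.2. A spring always pulls it shut (0.5 to 0.75 N m, about 3 N at the handle), so it must be held. The gate is 290 mm wide and 160 mm tall, aluminium frame with a clear panel; at 0.3 rad its free edge is about 85 mm open
- gate_hinge (a point): foot of the gate's vertical hinge line, at the table's height. Axes of the fixed burner bay: y along the shut gate from hinge to keeper, x away from the robot. The handle's centre starts 235 mm along y and 26 mm in front (-x)
- keeper_lip (a point): top edge of the brass keeper's bent-up lip on the bay's post, 128 mm above the table, 303 mm along y from the hinge; the keeper's brass front cheek reaches up to 172 mm
- bolt_handle: the same red handle as a body, rigid with the bolt; origin and axes as bolt_grip
- beaker: bystander, to be left alone: clear glass beaker, 68 mm across, 85 mm tall; origin at the centre of its underside
- tape: bystander, to be left alone: green correction-tape dispenser lying flat, 85 x 32 x 16 mm; origin at the centre of its underside
- lamp_box: bystander, to be left alone: light blue lamp carton with a white label, 62 x 62 x 75 mm; origin at the centre of its underside
- standard: bystander, to be left alone: amber glass jar, 60 mm across, 90 mm tall; origin at the centre of its underside
- lamp: bystander, to be left alone: hollow cathode lamp standing on its black base, 38 mm across, 110 mm tall; origin at the centre of its underside
- wash_bottle: bystander, to be left alone: white plastic wash bottle with red cap, 68 mm across, 160 mm tall; origin at the centre of its underside

How it is judged:
By the outcome, as a careful person would: the job done as asked, in the order asked, and still so for the second after the job is handed in, while the arm keeps its last pose, push and grip.
It also fails if it takes over 58 s, if anything falls off the work surface, if the arm or the gripper's body presses on something with over 40 N, if the wrist force passes 120 N, or if a joint passes its speed limit or range.

### The arm

A 6-joint arm with a two-finger parallel gripper is mounted at the origin on the work surface. World frame = base frame: x ahead of the robot, y to its left, z up, the work surface at z = 0. Lengths are in m, angles in rad, forces in N, time in s.
With the tool pointing down it reaches from about 0.275 to 1 m from the base axis. Payload 8.4 kg.
Tool frame: the origin (TCP) lies on the centre line of the jaws, within the pads' length; the fingertips stand 17 mm ahead of it and the grasp point (between the pads) lies 2 mm behind it (bot.tcp_to_tips is the z of the fingertips in the tool frame, in m); z points along the fingers, y is the line along which they close (so a half turn about z gives the same grasp; the last joint's range is limited). The gripper opens to 85 mm and grips with 20 to 120 N. Pads are 22 mm wide; open, the fingers measure 114 mm over their backs; the gripper's body (76 mm by 85 mm) begins 54 mm behind the grasp point. The pads swing forward as they close: fully open they stand 13 mm farther back than shut.
Start: joints at [-1.301, 0.353, 1.633, -0, 1.155, -0.002], TCP at [0.168, -0.602, 0.248] pointing down, gripper open.
Joint ranges: [-2.63, 2.63], [-0.92, 2.1], [0.06, 2.66], [-1.3, 4.44], [0, 2.69], [-3.02, 3.02]. Speed limits (rad/s): [2.22, 2.22, 2.79, 3.14, 3.14, 3.14].

### API

Orientations are given as a unit quaternion [x, y, z, w].
In Python, from workcell import bot, hand, kinematics, get_obs, vision, hand_in gives the robot as it stands. The module is installed in compiled form; this text tells all that it offers. Calls block until the motion is done:
- bot.reach(position, orientation): joint-space move of the TCP to a pose.
- bot.servo_line(position, ori=None, velocity=0.15): straight line of the TCP; ori=None keeps the orientation; velocity is the mean speed in m/s.
- bot.goto_joints(angles): joint-space move.
- hand.move_gripper(opening, strength=None): finger opening in m; strength is the grip in N (None keeps the last); returns when the fingers have stopped.
- bot.dwell(seconds).
- kinematics.solve_ik(position, orientation): joint angles nearest the present ones, or None.
- get_obs(): the state.
- vision.read_camera(name): name is "side" or "top" or "wrist"; returns a dict with "frame" (420x560x3 uint8, red, green, blue), "intrinsics" (3x3 intrinsics, pixels), "view" (4x4, takes a point from world to camera coordinates). Camera axes: x right, y down, z forward; pixel columns grow to the right and rows downward; lengths in m; the calibration is good to about 2 mm. The wrist camera is an equidistant fisheye: a pixel r from the principal point sees the ray r / f radians off the axis. A picture is of the moment at which its call begins. There is no depth.
A pose or a line that the arm cannot do raises bot.IKError and nothing moves.
- hand_in(): hands the job in; it is judged then, once.
The state is a dict: "time_s": time; "joint_pos": joint angles; "joint_vel": joint speeds; "joint_efforts": joint torques, N m; "position": TCP position; "orientation": TCP orientation; "wrist_force": force on the tool from outside, world axes, zero at the start; "ft_torque": the same for the moment, N m; "gripper_width": finger opening in m; "grip_force": force on a finger pad.
Only numpy, scipy, OpenCV 4.12 (cv2) and the standard library are available. Lean on these libraries where they do the work, as an engineer would, in place of code of your own. Each camera call takes 0.05 s, during which the arm holds its last target. There are 200 camera calls.

## Working session

There is one attempt and no reset: what is moved stays moved. The work goes in short steps, each a Python script; the robot and the scene stay as the last script left them, time stands still between calls to the robot, and variables do not carry over. Pictures are saved under pics/ and viewed, at most 10 in all, crops included, and the job is handed in when it is done.

```bash
mkdir -p pics; cat > h.py <<'E'
import numpy as np, cv2
from workcell import bot, hand, kinematics, get_obs, vision, hand_in
from scipy.spatial.transform import Rotation as R
def snap(n,f):
    d=vision.read_camera(n); cv2.imwrite(f'pics/{f}.png',d['frame'][:,:,::-1]); np.savez(f'pics/{f}.npz',K=d['intrinsics'],V=d['view']); return d
def px2z(f,u,v,z,fish=False):
    d=np.load(f'pics/{f}.npz'); K,V=d['K'],d['V']
    x=(u-K[0,2])/K[0,0]; y=(v-K[1,2])/K[1,1]
    if fish:
        r=np.hypot(x,y); s=np.sin(r)/max(r,1e-9); ray=np.array([x*s,y*s,np.cos(r)])
    else: ray=np.array([x,y,1.])
    Rm,t=V[:3,:3],V[:3,3]; o=-Rm.T@t; w=Rm.T@ray
    return o+w*(z-o[2])/w[2]
def proj(f,p):
    d=np.load(f'pics/{f}.npz'); c=d['V'][:3,:3]@np.array(p)+d['V'][:3,3]; q=d['K']@c; return q[:2]/q[2]
def down(yaw): # tool down; tool y (closing line) at angle yaw from world x
    z=np.array([0,0,-1.]); y=np.array([np.cos(yaw),np.sin(yaw),0]); x=np.cross(y,z)
    return R.from_matrix(np.c_[x,y,z]).as_quat()
E
python3 - <<'E'
from h import *
a=snap('top','top0'); b=snap('side','side0')
for n in('top0','side0'):
    d=np.load(f'pics/{n}.npz'); print(d['K'].round(1).tolist(), (-d['V'][:3,:3].T@d['V'][:3,3]).round(3), d['V'][:3,:3].round(2).tolist())
print(get_obs())
for f in('top0','side0'):
    cv2.imwrite(f'pics/{f}b.png',cv2.resize(cv2.imread(f'pics/{f}.png'),(800,600),interpolation=cv2.INTER_CUBIC))
E
```

```text
[[400.4, 0.0, 276.5], [0.0, 400.4, 210.7], [0.0, 0.0, 1.0]] [0.411 0.05  1.273] [[0.02, -1.0, -0.0], [-1.0, -0.02, -0.09], [0.09, 0.0, -1.0]]
[[454.8, 0.0, 279.9], [0.0, 454.8, 205.5], [0.0, 0.0, 1.0]] [ 0.372 -1.288  1.121] [[1.0, -0.1, 0.0], [-0.05, -0.58, -0.81], [0.08, 0.81, -0.59]]
{'time_s': 0.1, 'joint_pos': array([-1.30140019e+00,  3.53632122e-01,  1.63404110e+00,  1.95269874e-05,
        1.15522123e+00, -2.44319424e-03]), 'joint_vel': array([-0.00092426, -0.00146443, -0.00085045, -0.00036529,  0.00043027,
       -0.00046161]), 'joint_efforts': array([-2.26325383e-04, -6.06360054e+01, -3.42819393e+01,  2.01699231e-05,
        4.02509206e-03, -7.83193990e-07]), 'position': array([ 0.16768666, -0.60166462,  0.24761149]), 'orientation': array([ 9.90777459e-01,  1.35497612e-01, -7.77720962e-05, -6.46302337e-04]), 'wrist_force': array([0.33492128, 0.39624463, 0.63554374]), 'ft_torque': array([-0.02896749, -0.05486669, -0.00091639]), 'grip_force': 0.0, 'gripper_width': 0.085383987393495}
```

View pics/top0b.png

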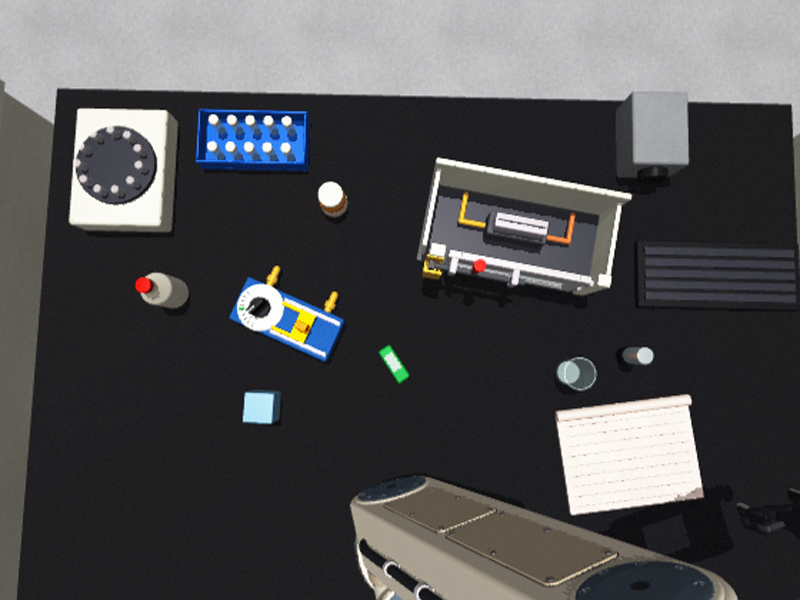

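View pics/side0b.png

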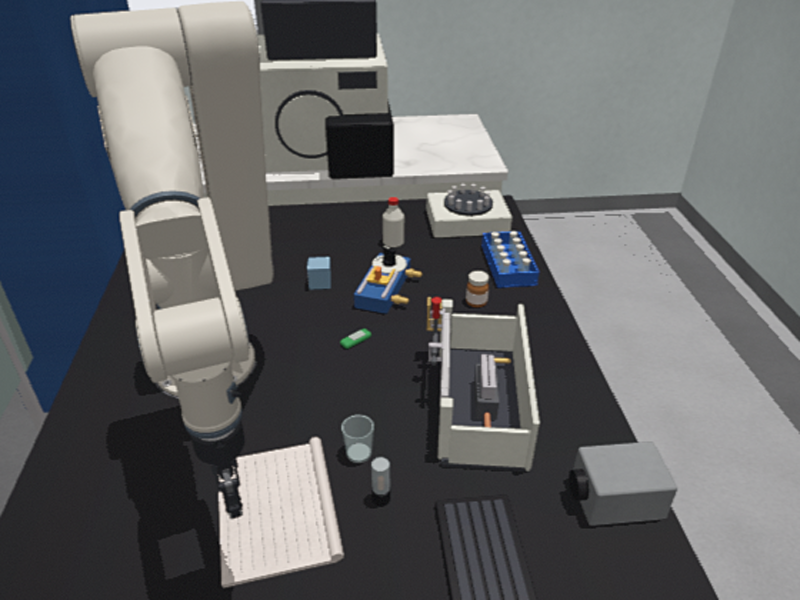

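The top view shows the regulator at about (262,307), knob on its left and lock tab at (303,326). The red handle is at (480,266) and the keeper at (433,265). The tape lies at (394,364). Next I take close looks over the handle and the knob.

```bash
python3 - <<'E'
from h import *
s=1/1.42857
for n,u,v,z in [('knob',262,306,.1),('tab',303,326,.1),('handle',480,266,.236),('blkTL',248,279,.05),('blkTR',343,320,.05),('blkBR',327,360,.05),('blkBL',231,318,.05),('hingeend',607,282,.16),('lipend',433,262,.17)]:
    print(n,px2z('top0',u*s,v*s,z).round(3))
h=px2z('top0',480*s,266*s,.236); k=px2z('top0',270*s,312*s,.1)
q=down(np.pi/2)
bot.reach([h[0]-.06,h[1],.40],q); snap('wrist','wh')
bot.reach([k[0]-.07,k[1],.33],q); snap('wrist','wk')
print(get_obs()['time_s'],get_obs()['joint_pos'])
for f in('wh','wk'):
    cv2.imwrite(f'pics/{f}b.png',cv2.resize(cv2.imread(f'pics/{f}.png'),(800,600),interpolation=cv2.INTER_CUBIC))
    d=np.load(f'pics/{f}.npz');print(d['K'].round(1).tolist(),(-d['V'][:3,:3].T@d['V'][:3,3]).round(3))
E
```

```text
knob [0.501 0.329 0.1  ]
tab [0.462 0.243 0.1  ]
handle [ 0.573 -0.1    0.236]
blkTL [0.562 0.373 0.05 ]
blkTR [0.478 0.166 0.05 ]
blkBR [0.393 0.197 0.05 ]
blkBL [0.477 0.406 0.05 ]
hingeend [ 0.559 -0.359  0.16 ]
lipend [ 0.589 -0.018  0.17 ]
4.0167 [ 6.35071697e-01  1.18389895e-01  1.75294851e+00 -3.02575460e-04
  1.26989368e+00 -9.34492663e-01]
[[325.2, 0.0, 282.0], [0.0, 325.2, 210.4], [0.0, 0.0, 1.0]] [ 0.433 -0.1    0.525]
[[325.2, 0.0, 282.0], [0.0, 325.2, 210.4], [0.0, 0.0, 1.0]] [0.339 0.311 0.455]
```

View pics/whb.png

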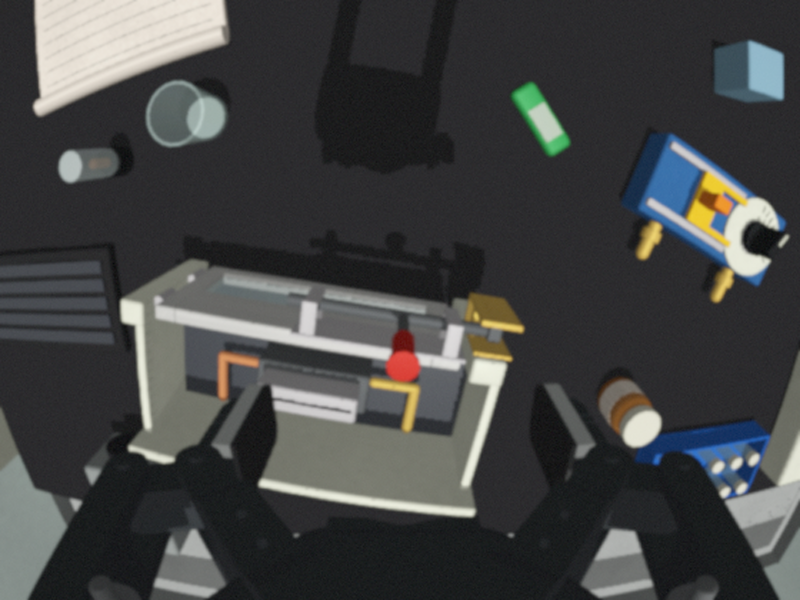

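View pics/wkb.png

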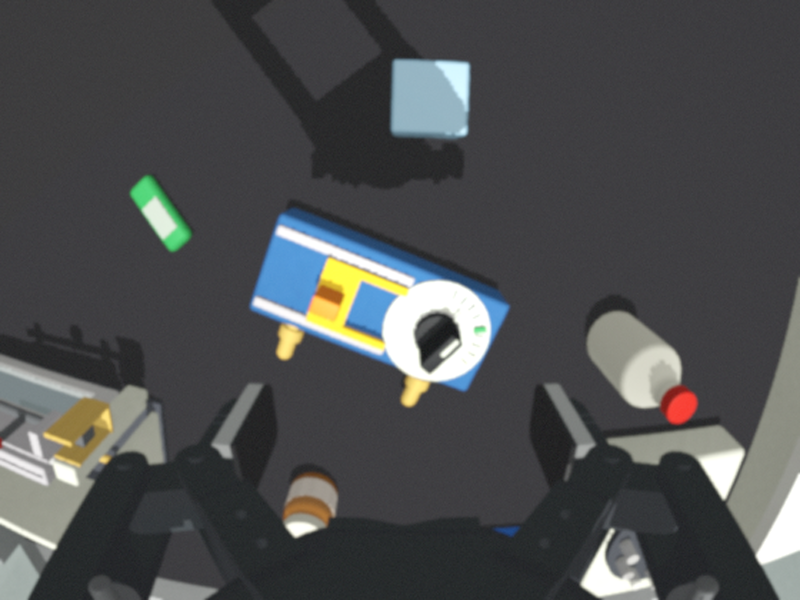

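The wrist view over the regulator shows the green mark at (480,329). The white pointer is on the bar's top at about (447,348), and the tab is near (327,298). I enlarge this area.

```bash
python3 - <<'E'
from h import *
i=cv2.imread('pics/wk.png')[140:275,175:355]; cv2.imwrite('pics/wkc.png',cv2.resize(i,(800,600),interpolation=cv2.INTER_CUBIC))
i=cv2.imread('pics/wh.png')[180:285,230:370]; cv2.imwrite('pics/whc.png',cv2.resize(i,(800,600),interpolation=cv2.INTER_CUBIC))
E
```

```text
(no output)
```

View pics/wkc.png

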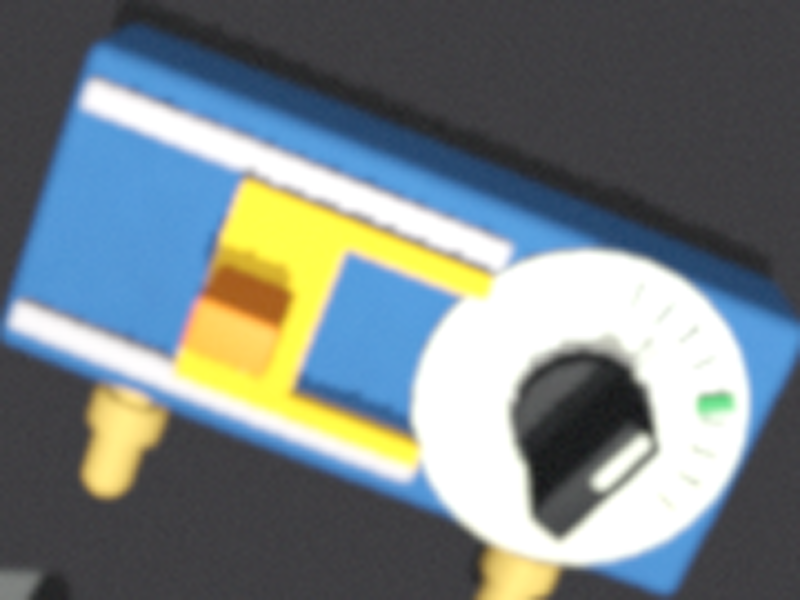

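View pics/whc.png

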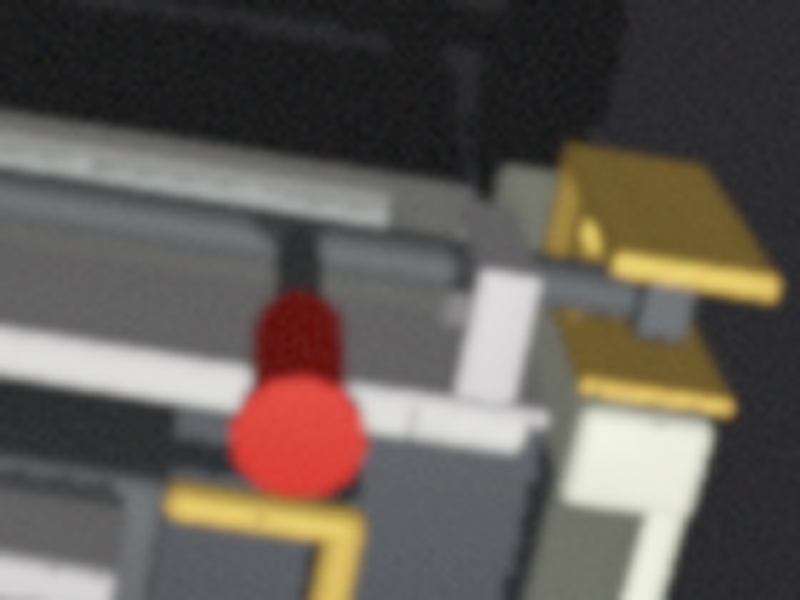

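The pointer is clockwise-short of the mark: its stripe runs from crop (592,488) to (655,432), the mark is at (716,404) and the dial centre at (581,406). The handle cap's centre is at (299,437) in the second crop. Now the numbers.

```bash
python3 - <<'E'
from h import *
k=lambda u,v,z:px2z('wk',175+u/4.444,140+v/4.444,z,True)[:2]
hh=lambda u,v,z:px2z('wh',230+u/5.714,180+v/5.714,z,True)[:2]
W=lambda f,u,v,z:px2z(f,u*.7,v*.7,z,True)[:2]
ang=lambda d:np.degrees(np.arctan2(d[1],d[0])).round(1)
C=k(581,406,.056);M=k(716,404,.056);print('axis',C,'mark',M,np.linalg.norm(M-C),ang(M-C))
e=[k(413,406,.056),k(750,406,.056),k(581,248,.056),k(581,565,.056)];print('disc ctr',np.mean(e,0), e[1]-e[0],e[3]-e[2])
p=[k(592,488,.106),k(655,432,.106)];print('stripe',p,ang(p[1]-p[0]))
p=[k(562,540,.106),k(657,450,.106)];print('bar edge',p,ang(p[1]-p[0]),np.linalg.norm(p[1]-p[0]))
a,b=k(95,90,.058),k(510,260,.058);print('rail',ang(b-a)); a,b=k(10,315,.058),k(408,475,.058);print('rail2',ang(b-a))
a,b=k(5,340,.05),k(670,592,.05);print('blk edge',ang(b-a))
T=k(230,342,.102);print('tab top ctr',T,'dist',np.linalg.norm(T-C),ang(C-T), 'edge',[k(*q,.102) for q in((205,297),(283,328),(265,378),(184,345))])
print('handle',hh(299,437,.236))
for z,a,b in((.16,(158,318),(462,366)),(.16,(160,300),(300,323))):
    A,B=W('wh',*a,z),W('wh',*b,z);print('gate',A,B,ang(B-A),np.linalg.norm(B-A))
print('keeper lip/cheek top corners',hh(612,255,.172),hh(780,295,.172),hh(580,385,.15))
print('bottle',W('wk',680,405,.16),'jar',W('wk',305,525,.09))
E
```

```text
axis [0.49903274 0.34219142] mark [0.49865905 0.38293853] 0.04074882168544061 90.5
disc ctr [0.50031369 0.34258208] [0.00046493 0.10127947] [0.10246026 0.00251787]
stripe [array([0.502657  , 0.34184031]), array([0.4865275 , 0.35806058])] 134.8
bar edge [array([0.5182067 , 0.33416309]), array([0.49171223, 0.35882626])] 137.1 0.03619708341074094
rail 66.7
rail2 66.8
blk edge 67.5
tab top ctr [0.4627007  0.24657833] dist 0.10228333081413041 69.2 edge [array([0.45034498, 0.2406389 ]), array([0.45883528, 0.26080287]), array([0.47273136, 0.25537674]), array([0.46355374, 0.23417983])]
handle [ 0.57480332 -0.09997943]
gate [ 0.56831136 -0.32699184] [ 0.6121963  -0.04848623] 81.0 0.2819419470988694
gate [ 0.55080259 -0.32147241] [ 0.57174151 -0.18822636] 81.1 0.13488123534528082
keeper lip/cheek top corners [ 0.56544345 -0.03578564] [0.57469461 0.00077493] [ 0.60471517 -0.03720734]
bottle [0.52944641 0.54625935] jar [0.7198898 0.2021721]
```

```bash
python3 - <<'E'
from h import *
A=np.array([.4998,.342]); q=down(np.radians(45.5))
hand.move_gripper(.05,40)
bot.reach([*A,.2],q); print(get_obs()['joint_pos'].round(3))
bot.servo_line([*A,.091],q,.1); hand.move_gripper(0,40)
o=get_obs();print(o['gripper_width'],o['grip_force'],o['wrist_force'].round(1),o['position'])
j=np.array(o['joint_pos']); 
q2=down(np.radians(.9)); j2=kinematics.solve_ik(o['position'],q2); print(j.round(3),np.round(j2,3))
bot.goto_joints(j2); bot.dwell(.2)
o=get_obs();print(o['gripper_width'],o['wrist_force'].round(1),o['ft_torque'].round(2),o['position'],R.from_quat(o['orientation']).as_matrix()[:,1])
hand.move_gripper(.05); bot.servo_line([*A,.2],None,.2)
bot.reach([.43,.311,.30],down(np.pi/2)); snap('wrist','wk2')
print(get_obs()['time_s'])
i=cv2.imread('pics/wk2.png'); cv2.imwrite('pics/wk2c.png',cv2.resize(i[140:290,165:365],(800,600),interpolation=cv2.INTER_CUBIC))
E
```

```text
[ 0.598  0.372  1.721  0.     1.049 -0.199]
0.013577935481594913 43.49907338619232 [2.7 4.1 1.5] [0.50088537 0.34298586 0.09174702]
[ 0.598  0.508  1.792  0.     0.839 -0.196] [ 0.598  0.509  1.789 -0.     0.843  0.582]
0.013369653011853814 [ 5.1  3.1 -5.1] [ 0.58 -0.76 -0.04] [0.50195007 0.34360342 0.09179642] [0.99987666 0.01555936 0.00213846]
10.3583
```

View pics/wk2c.png

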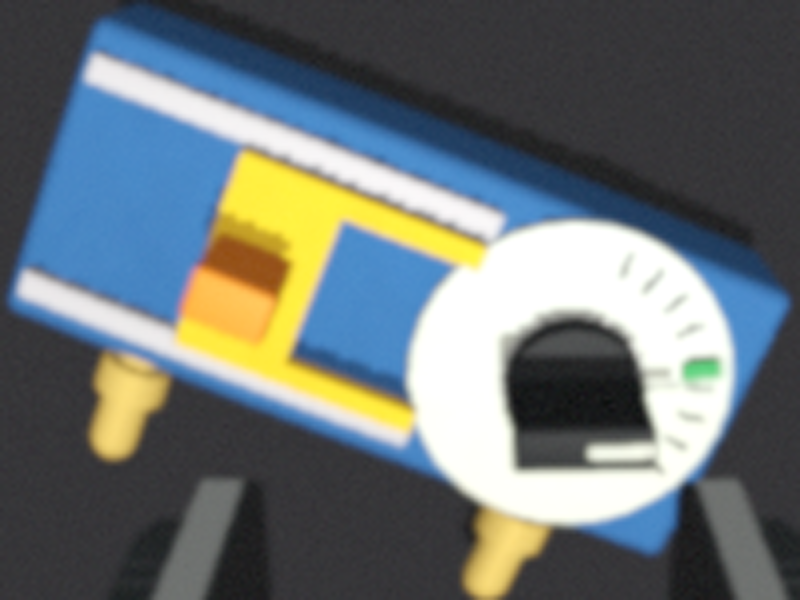

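The pointer now points along the image row toward the green mark at (701,369), with the dial centre at about (571,371). I check this numerically.

```bash
python3 - <<'E'
from h import *
k=lambda u,v,z:px2z('wk2',165+u/4,140+v/4,z,True)[:2]
ang=lambda d:np.degrees(np.arctan2(d[1],d[0])).round(1)
e=np.array([k(408,371,.056),k(735,371,.056),k(571,218,.056),k(571,525,.056)]);C=e.mean(0)
M=k(701,369,.056);print(C,M,np.linalg.norm(M-C),ang(M-C),ang(M-k(571,371,.056)))
for a,b in(((515,468),(660,470)),((515,432),(648,430)),((586,463),(657,461)),((586,446),(650,444))):
    A,B=k(*a,.106),k(*b,.106);print(A,B,ang(B-A),np.linalg.norm(B-A))
print('tab',np.mean([k(*p,.102) for p in((203,263),(280,295),(264,343),(180,315))],0))
a,b=k(90,65,.058),k(500,225,.058);print('rail',ang(b-a)); a,b=k(18,290,.058),k(405,435,.058);print('rail2',ang(b-a))
# precise green centroid & white dial fit
i=cv2.imread('pics/wk2.png').astype(int); b,g,r=i[...,0],i[...,1],i[...,2]
m=(g>r+50)&(g>b+40); ys,xs=np.nonzero(m[140:290,165:365]); print('green',len(xs)); M=px2z('wk2',165+xs.mean(),140+ys.mean(),.056,True)[:2]; print(M)
w=((np.minimum(np.minimum(r,g),b)>200)*255).astype(np.uint8); w[:, :255]*=(np.arange(255)>260); n,l,s,_=cv2.connectedComponentsWithStats(w)
j=1+s[1:,4].argmax(); c=max(cv2.findContours((l==j).astype(np.uint8),0,1)[0],key=len)[:,0]
P=np.array([px2z('wk2',*q,.056,True)[:2] for q in c if q[0]>285])
s=np.linalg.lstsq(np.c_[2*P,np.ones(len(P))],(P**2).sum(1),rcond=None)[0]; print('circ',s[:2],np.sqrt(s[2]+s[0]**2+s[1]**2),ang(M-s[:2]))
E
```

```text
[0.49993194 0.34247098] [0.49818967 0.38237339] 0.03994043571312516 92.5 90.5
[0.50685298 0.32334596] [0.50790437 0.36321385] 88.5 0.039881751359895676
[0.4960398  0.32321128] [0.49575459 0.35924029] 90.5 0.03603014264816695
[0.50548431 0.34269087] [0.50513555 0.36222328] 91.0 0.019535521245459486
[0.50034848 0.34251633] [0.49995509 0.36000799] 91.3 0.017496085636942774
tab [0.46101781 0.24792479]
rail 67.6
rail2 68.4
green 38
[0.49778188 0.38180143]
circ [0.50027251 0.34116377] 0.049756230443382836 93.5
```

```bash
python3 - <<'E'
from h import *
A=np.array([.502,.3438]); q=down(np.radians(.9))
bot.reach([*A,.16],q); bot.servo_line([*A,.091],q,.1); hand.move_gripper(0,40)
j2=kinematics.solve_ik([*A,.091],down(np.radians(2.8))); bot.goto_joints(j2); bot.dwell(.1)
o=get_obs();print(o['position'],o['wrist_force'].round(1),R.from_quat(o['orientation']).as_matrix()[:,1].round(4))
hand.move_gripper(.05); bot.servo_line([*A,.15],None,.2)
th=np.radians(67.7);u=np.array([np.cos(th),np.sin(th)]); q=down(th-np.pi/2); T=np.array([.4628,.249])
bot.reach([*T,.15],q); bot.servo_line([*T,.089],q,.1); hand.move_gripper(0,40)
o=get_obs();print('tab',o['gripper_width'],o['grip_force'],o['position'],o['wrist_force'].round(1))
P=np.array(o['position'][:2])
for d in(.02,.035,.04,.043,.046,.049,.052,.055,.058):
    bot.servo_line([*(P+u*d),.089],q,.06); o=get_obs(); F=o['wrist_force']
    print(d,((o['position'][:2]-P)@u).round(4),(F[:2]@u).round(1),F.round(1), np.linalg.norm(A-o['position'][:2]).round(4))
    if d>.036 and F[:2]@u<-12: break
print(get_obs()['time_s'])
E
```

```text
[0.50219874 0.34399761 0.09168263] [-2.1 -0.3  5.8] [9.988e-01 4.890e-02 6.000e-04]
tab 0.015231472315332298 42.91026771068573 [0.46343421 0.24920341 0.08970265] [-0.3 -0.9  5.9]
0.02 0.021 0.9 [-1.2  1.5  6. ] 0.0812
0.035 0.0359 1.6 [-0.7  2.   6.5] 0.0662
0.04 0.0408 2.2 [0.7 2.2 5.9] 0.0613
0.043 0.0437 1.7 [0.5 1.6 7.2] 0.0585
0.046 0.0458 -2.8 [-0.5 -2.8  8. ] 0.0564
0.049 0.046 -17.5 [ -3.2 -17.6  18.1] 0.0562
17.75
```

```bash
python3 - <<'E'
from h import *
hand.move_gripper(.05); p=get_obs()['position']; bot.servo_line([p[0],p[1],.15],None,.2); bot.servo_line([p[0],p[1],.30],None,.3)
H=np.array([.5755,-.0993])
c=[]
for y in(81,-99):
    j=kinematics.solve_ik([*H,.30],down(np.radians(y))); print(y,None if j is None else np.round(j,2)); c.append((9 if j is None else abs(j[5]),y))
y=min(c)[1]; print('yaw',y); q=down(np.radians(y))
bot.reach([*H,.30],q); 
bot.servo_line([*H,.211],q,.12); print(get_obs()['wrist_force'].round(1)); hand.move_gripper(0,60)
o=get_obs();print(o['gripper_width'],o['grip_force'],o['position'],o['wrist_force'].round(1),o['time_s'])
snap('side','sg');snap('wrist','wg')
a=cv2.imread('pics/sg.png')[170:330,240:400]; b=cv2.imread('pics/wg.png')
cv2.imwrite('pics/g.png',np.hstack([cv2.resize(a,(400,400)),cv2.resize(b,(400,300))[:400] if 0 else cv2.copyMakeBorder(cv2.resize(b,(400,300)),0,100,0,0,0)]))
E
```

```text
81 [-0.17  0.24  1.67 -0.    1.23 -1.59]
-99 [-0.17  0.24  1.67 -0.    1.23  1.55]
yaw -99
[-0.1  0.1  0.5]
0.017539872355278492 79.78991632699035 [ 0.57581399 -0.10002916  0.21136369] [ 1.3 -4.7 -1.8] 22.0833
```

View pics/g.png

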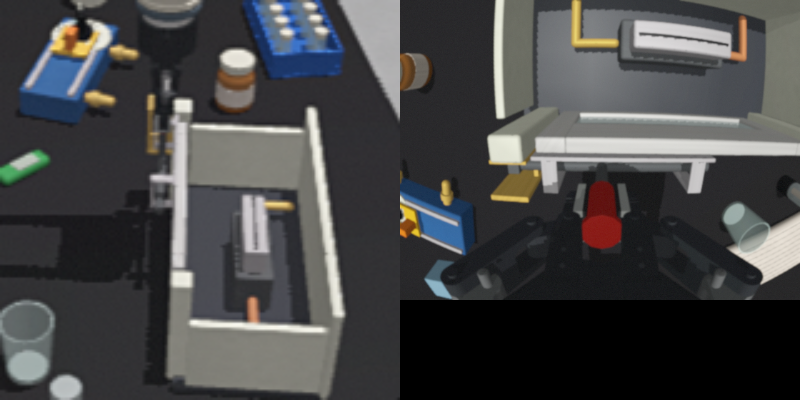

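The side crop shows the lock home round the knob, and the wrist view shows the handle between the pads at (600,225). The bolt is still shot at (510,170). Next I lift and draw.

```bash
python3 - <<'E'
from h import *
th=np.radians(81);u=np.array([np.cos(th),np.sin(th)])
P=np.array(get_obs()['position'])-[0,0,.0003]; P[:2]=[.5757,-.0997]
def rep(t):
    o=get_obs();d=o['position']-P;F=o['wrist_force'];print(t,'draw',(-d[:2]@u).round(4),'lat',(d[0]*u[1]-d[1]*u[0]).round(4),'dz',d[2].round(4),'F',F.round(1),o['gripper_width'].round(4)); return F
bot.servo_line(P+[0,0,.016],None,.06); rep('lift')
for d in(.01,.025,.04,.047,.05,.052,.054):
    bot.servo_line([*(P[:2]-u*d),P[2]+.016],None,.06); F=rep(d)
    if F[:2]@u>7: break
np.save('P.npy',P); print(get_obs()['time_s']); snap('wrist','wd'); snap('top','td')
a=cv2.imread('pics/td.png')[120:220,280:440]; b=cv2.imread('pics/wd.png')
cv2.imwrite('pics/d.png',np.hstack([cv2.resize(a,(400,300)),cv2.resize(b,(400,300))]))
E
```

```text
Traceback (most recent call last):
AttributeError: 'float' object has no attribute 'round'
```

The lift ran, but the report crashed. I continue from the lifted pose.

```bash
python3 - <<'E'
from h import *
th=np.radians(81);u=np.array([np.cos(th),np.sin(th)])
P=np.array([.5757,-.0997,.211])
def rep(t):
    o=get_obs();d=o['position']-P;F=o['wrist_force'];print(t,'draw',round(-d[:2]@u,4),'lat',round(d[0]*u[1]-d[1]*u[0],4),'dz',round(d[2],4),'F',F.round(1),round(o['gripper_width'],4)); return F
rep('lift')
for d in(.01,.025,.04,.047,.05,.052,.054):
    bot.servo_line([*(P[:2]-u*d),P[2]+.016],None,.06); F=rep(d)
    if F[:2]@u>7: break
np.save('P.npy',P); print(get_obs()['time_s']); snap('wrist','wd'); snap('top','td')
a=cv2.imread('pics/td.png')[120:220,280:440]; b=cv2.imread('pics/wd.png')
cv2.imwrite('pics/d.png',np.hstack([cv2.resize(a,(400,300)),cv2.resize(b,(400,300))]))
E
```

```text
lift draw 0.0003 lat 0.0002 dz 0.0164 F [ 0.2 -5.7 -2.3] 0.0176
0.01 draw 0.0103 lat -0.0 dz 0.0158 F [ 1.8 -1.4 -2.7] 0.0178
0.025 draw 0.0256 lat -0.0001 dz 0.0159 F [-0.2 -0.6 -2.5] 0.0174
0.04 draw 0.0406 lat -0.0002 dz 0.0159 F [ 0.4 -0.7 -2. ] 0.0181
0.047 draw 0.0474 lat -0.0002 dz 0.0159 F [-1.9 -0.8 -2.4] 0.0174
0.05 draw 0.0502 lat -0.0002 dz 0.0159 F [-1.5 -0.8 -2.7] 0.0178
0.052 draw 0.0505 lat -0.0003 dz 0.0158 F [-1.1  7.8 -2.8] 0.0178
24.4833
```

View pics/d.png

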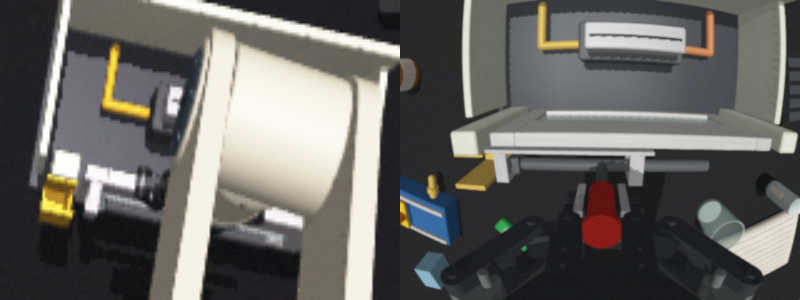

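The bolt has reached its stop at 50 mm and its end is clear of the keeper. Now I swing the gate.

```bash
python3 - <<'E'
from h import *
P=np.load('P.npy'); th=np.radians(81); y=np.array([np.cos(th),np.sin(th)]); x=np.array([y[1],-y[0]])
hinge=P[:2]-.235*y+.026*x; print('hinge',hinge)
rot=lambda t:np.array([[np.cos(t),-np.sin(t)],[np.sin(t),np.cos(t)]])
loc=np.c_[x,y]@[-.026,.1845]
for t in np.r_[np.linspace(.03,.27,9),.29]:
    bot.servo_line([*(hinge+rot(t)@loc),.227],down(np.radians(-99)+t),.05)
    o=get_obs();d=rot(-t).T@np.eye(2); r=o['position'][:2]-hinge; e=rot(t)@y;F=o['wrist_force'];
    ang=np.arctan2(r[1],r[0])-np.arctan2(loc[1],loc[0]); print(round(t,3),round(ang,4),'Fy',round(F[:2]@e,1),'Fx',round(F[:2]@(rot(t)@x),1),'Fz',round(F[2],1),round(o['gripper_width'],4),o['ft_torque'].round(2))
    if abs(F[:2]@e)>20: break
bot.dwell(.5);o=get_obs();print(o['time_s'],o['wrist_force'].round(1),o['position'],o['joint_vel'].round(3))
snap('wrist','wo'); snap('top','to');snap('side','so')
f=lambda n:cv2.resize(cv2.imread(f'pics/{n}.png'),(400,300),interpolation=cv2.INTER_AREA)
w=cv2.resize(cv2.imread('pics/to.png')[110:215,130:410][:, :],(400,150))
cv2.imwrite('pics/o.png',np.vstack([np.hstack([f('wo'),f('to')]),np.hstack([f('so'),cv2.resize(cv2.imread('pics/so.png')[160:340,230:410],(400,300))])]))
E
```

```text
hinge [ 0.5646178  -0.33587406]
0.03 0.0262 Fy 2.9 Fx 1.8 Fz -2.1 0.0177 [ 0.76 -0.43 -0.08]
0.06 0.0578 Fy 3.8 Fx 1.3 Fz -2.4 0.0172 [ 1.01 -0.36 -0.01]
0.09 0.088 Fy 4.8 Fx 1.7 Fz -1.7 0.0174 [ 1.16 -0.44  0.  ]
0.12 0.1183 Fy 6.1 Fx 2.0 Fz -2.3 0.0178 [ 1.2  -0.36 -0.04]
0.15 0.1485 Fy 7.1 Fx 1.9 Fz -2.0 0.0177 [ 1.24 -0.35  0.01]
0.18 0.1787 Fy 7.3 Fx 2.2 Fz -2.4 0.0179 [ 1.32 -0.25  0.  ]
0.21 0.2089 Fy 7.8 Fx 2.2 Fz -2.6 0.0176 [ 1.35 -0.25 -0.03]
0.24 0.2391 Fy 7.0 Fx 2.2 Fz -2.5 0.0173 [ 1.43 -0.25  0.02]
0.27 0.2695 Fy 8.3 Fx 2.3 Fz -3.0 0.0176 [ 1.49 -0.19 -0.  ]
0.29 0.2892 Fy 8.5 Fx 2.8 Fz -2.4 0.0176 [ 1.53 -0.12  0.05]
27.6583 [ 1.5  7.3 -1.6] [ 0.51433345 -0.15541271  0.22677154] [-0.001 -0.001  0.    -0.002  0.     0.001]
```

View pics/o.png

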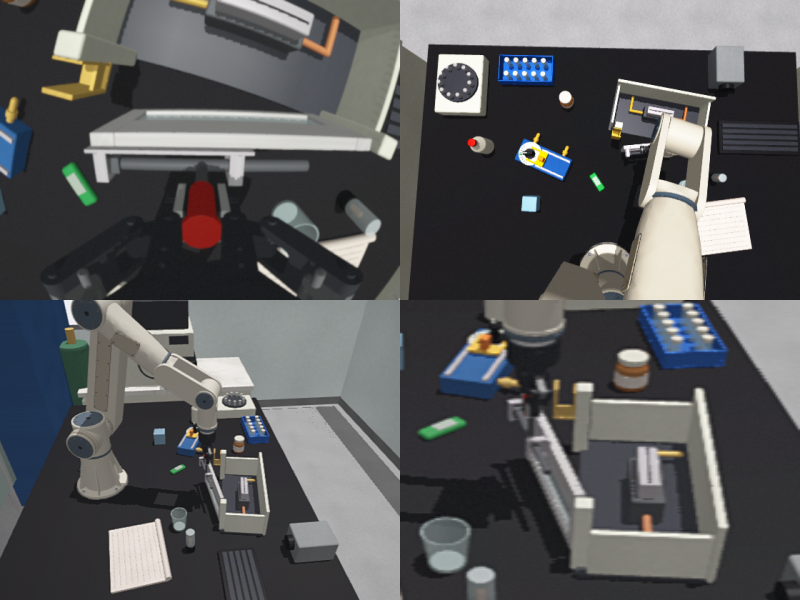

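The gate stands ajar at about 0.29 rad (roughly 82 mm). The bolt is fully drawn, the handle is gripped, the lock is home and the bystanders look unmoved. I hand in.

```bash
python3 -c "
from h import *
print(hand_in())"
```

```text
the job is handed in; nothing more can be done
None
```

The job is handed in at about 28 s of the 58 s: knob on the green mark to within about 2° by my camera estimate (not re-imaged after the final small turn), lock fully home, bolt lifted and drawn to its stop, and the gripper still holding the red handle with the gate about 8 cm open.

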